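# Touch-open the cup cupboard

## Robot

A 6-joint arm with a two-finger parallel gripper is mounted at the origin on a cart in front of the work surface, level with it; the furniture and walls round the work are solid. World frame = base frame: x ahead of the robot, y to its left, z up, the work surface at z = 0. Lengths are in m, angles in rad, forces in N, time in s.
With the tool pointing down it reaches from about 0.35 to 0.975 m from the base axis. Payload 17.4 kg.
Tool frame: the origin (TCP) lies midway between the tips of the shut fingers; the grasp point (between the pads) lies 19 mm behind it; z points along the fingers, y is the direction in which the jaws open and shut (so a half turn about z gives the same grasp; the last joint's range is limited). The gripper opens to 85 mm and grips with 20 to 120 N. Pads are 22 mm wide; open, the fingers measure 114 mm over their backs; the gripper's body (76 mm by 85 mm) begins 54 mm behind the grasp point. The pads swing forward as they close: fully open they stand 13 mm farther back than shut.
Start: joints at [-1.365, 0.116, 1.442, -0, 1.584, -0.038], TCP at [0.163, -0.655, 0.231] pointing down, gripper open.
Joint ranges: [-2.83, 2.83], [-0.83, 2.19], [0.07, 2.5], [-1.14, 4.28], [0.01, 3], [-2.97, 2.97]. Speed limits (rad/s): [1.89, 1.89, 2.22, 3.14, 3.14, 3.14].

## Interface

Orientations are given as a unit quaternion [x, y, z, w].
In Python, from plant import r, imaging, order gives the robot as it stands.
- The arm moves only by the tool carry_out, never from a script. Its argument "targets" is a list of rows, each a list of 3 entries, a list of its own where there are three numbers: the opening, from 0 (shut) to 1 (fully open), then the shift along the tool's x, y, z in m, then the turn, a rotation vector about the tool's x, y, z in units of 5 degrees (1.0 is 5 degrees). A call has 1 to 12 rows; each row is the pose to reach, as a shift and turn from the pose commanded when the call began, along the tool's axes at that moment; what a row does not reach only later rows make up. A row lasts 1/8 s, in which the tool goes at most 62.5 mm and 10.7 degrees, less where a joint would pass 70% of its speed; a pose out of reach is approached as far as the arm can. A call with a gripper value outside its range is refused whole. The fingers move at their own pace and stop on an object; the grip force is fixed at half the most. Time passes only in rows, so rows that repeat a pose let the fingers close. It gives the time, the measured TCP pose, the force and the opening at its end, in the units of the state.
- r.get_state(): the state, without advancing time (a new reading comes with each control period).
- imaging.camera(name): name is "scene" or "top"; returns a dict with "pixels" (480x640x3 uint8, blue, green, red), "z_map" (480x640 float32, m along the optical axis (not along the pixel's ray), 0 where there is no reading), "intrinsics" (3x3 intrinsics, pixels), "k1" (the pictures are not rectified: a ray, as slopes to the right and down, at radius r is drawn at 1 + k1 r^2 times it, then the intrinsics apply), "R" (3x3) and "t" (3): a world point X has camera coordinates R X + t. Camera axes: x right, y down, z forward; pixel columns grow to the right and rows downward; lengths in m; the calibration is good to about 2 mm. A picture is of the moment at which its call begins.
- order.sign_off(): hands the job in, once; it reports no verdict.
The state is a dict: "time": time; "joint_positions": joint angles; "joint_velocities": joint speeds; "joint_efforts": joint torques, N m; "tcp_pos": TCP position; "tool_rot": TCP orientation; "force": force on the tool from outside, world axes, zero at the start; "moment": the same for the moment, N m; "width": opening from 0.0 (shut) to 1.0 (fully open).
Only numpy, scipy, OpenCV 4.12 (cv2) and the standard library are available. Lean on these libraries where they do the work, as an engineer would, in place of code of your own. Each camera call takes 0.05 s, during which the arm holds its last target. There are 200 camera calls.

## Task

Press the door of the taller cupboard until its push-to-open catch lets go and the door springs ajar, then push that door on round until it stands about square to the cupboard, so that the cup inside can be reached. Leave the low cupboard shut and the cup, the jigger and the milk pitcher standing where they are.

Things in the scene. Friction and masses are not known exactly. Their poses are not given: they have to be found in the camera images.
- tall_cupboard: Taller of two small light-wood cupboards fixed to the worktop: 200 deep (its x) x 180 wide (its y) x 210 mm high. Origin: centre of the underside; the front faces its own -x. The door is a 15 mm board without a handle, 176 wide, 206 high, over the whole front: shut, its back lies 107 mm and its outer face 122 mm in front of the origin. Hinge at the +y edge (left as the robot sees it), free edge at -y.
- tall_door (a joint): Taller cupboard's door, rad: 0 shut on its catch, negative pressed in (limit -0.038, 6 mm at the free edge), positive as the free edge swings out (limit 1.75). Pressing near the free edge past about -0.025 (about 6 N) frees the catch; when the finger withdraws, a spring pushes the door to about 0.36 rad (free edge 63 mm out). Then it has light friction and stays where it is left; the catch does not hold again.
- tall_press (a point): Centre of a flat steel disc, 22 mm across, fixed on the outer face of the taller cupboard's door: the place to press. 36 mm below the door's top, 28 mm from its free edge; moves with the door.
- tall_edge (a point): Top corner of the taller cupboard's door at its free edge, on the back face; moves with the door. 178 mm from the hinge. The top 80 mm of the back is bare; lower down a catch hook sticks 30 mm out of it near the free edge, and a thin spring pin comes out of the cupboard.
- tall_hinge (a point): Point on the taller cupboard's vertical hinge axis (in the plane of the door's back), at the height of the cupboard's top, 210 mm.
- low_cupboard: The lower cupboard of the same make, width, depth and wood, only 130 mm high, with a touch-latch door of its own that has the same disc. Origin: centre of its underside, front to its own -x. It is to stay shut.
- low_door (a joint): Angle of the low cupboard's door in rad, same meaning as for the taller one. Stays at 0.
- mug: White cup with a handle, 61 x 85 x 53 mm, standing in the taller cupboard. Origin: centre of its underside. Loose, to be left alone.
- jigger: Steel bar measure shaped like an hourglass, 45 mm across, 92 mm high, standing on the worktop at the robot's left. Origin: centre of its underside. Loose, to be left alone.
- pitcher: Small steel milk pitcher with spout and handle, 74 x 97 x 89 mm, standing on the worktop at the robot's right. Origin: centre of its underside. Loose, to be left alone.

How it is judged:
By the outcome, as a careful person would: the job done as asked, in the order asked, and still so for the second after the job is handed in, with the robot touching nothing.
It also fails if it takes over 61 s, if anything falls off the work surface, if the arm or the gripper's body presses on something with over 40 N, if the wrist force passes 120 N, or if a joint passes its speed limit or range.

## Working session

There is one attempt and no reset: what is moved stays moved. The work goes in short steps, Python scripts to look and compute and a tool call to move; the robot and the scene stay as the last step left them, time stands still between calls to the robot, and variables do not carry over. Pictures are saved under pics/ and viewed, about 8 in all and at most 12, crops included, and the job is handed in when it is done.

Besides the shell and the picture viewer there is one more tool, called after "Call:" as name(argument=value, ...), one argument or row to a line, values as JSON. carry_out: Moves the arm, as the interface text tells. Its arguments: {"type":"object","properties":{"targets":{"type":"array"}},"required":["targets"]}

```bash
mkdir -p pics; ls; cat > h.py <<'E'
import numpy as np, cv2
from plant import r, imaging, order
def shot(n, save=None):
    c=imaging.camera(n)
    if save: cv2.imwrite('pics/'+save,c['pixels'])
    return c
def world(c,u,v,z=None):
    K=c['intrinsics'];k=c['k1']
    if z is None:
        p=c['z_map'][int(v)-1:int(v)+2,int(u)-1:int(u)+2]; p=p[p>0]; z=np.median(p)
    d=np.array([(u-K[0,2])/K[0,0],(v-K[1,2])/K[1,1]]); s=d.copy()
    for _ in range(20): s=d/(1+k*(s@s))
    return c['R'].T@(np.array([s[0]*z,s[1]*z,z])-c['t'])
def cloud(c):
    K=c['intrinsics'];k=c['k1'];z=c['z_map']
    v,u=np.mgrid[:480,:640]; d=np.stack([(u-K[0,2])/K[0,0],(v-K[1,2])/K[1,1]],-1); s=d.copy()
    for _ in range(20): s=d/(1+k*(s**2).sum(-1,keepdims=True))
    X=np.concatenate([s*z[...,None],z[...,None]],-1)
    P=(X-c['t'])@c['R']; P[z<=0]=np.nan; return P
E
python3 - <<'E'
from h import *
s=r.get_state(); print({k:np.round(v,3) for k,v in s.items()})
for n in('scene','top'):
    c=shot(n,n+'0.png'); print(n,-c['R'].T@c['t'],c['R'].round(2).tolist())
E
```

```text
pics
{'time': np.float64(0.0), 'joint_positions': array([-1.365,  0.116,  1.442,  0.   ,  1.584, -0.038]), 'joint_velocities': array([ 0.   ,  0.001,  0.   ,  0.001,  0.   , -0.001]), 'joint_efforts': array([-0.0000e+00, -7.3199e+01, -6.3250e+01, -0.0000e+00,  6.0000e-03,
        0.0000e+00]), 'tcp_pos': array([ 0.163, -0.655,  0.231]), 'tool_rot': array([ 0.993,  0.122, -0.   , -0.001]), 'force': array([ 0.008, -0.187,  0.905]), 'moment': array([-0.006, -0.029, -0.006]), 'width': np.float64(0.998)}
scene [1.02504608 0.56434712 0.97303558] [[-0.77, 0.63, -0.01], [0.49, 0.59, -0.65], [-0.4, -0.5, -0.76]]
top [-0.43372669  0.03620062  1.41651366] [[-0.04, -1.0, 0.0], [-0.78, 0.03, -0.63], [0.63, -0.03, -0.78]]
```

View pics/scene0.png

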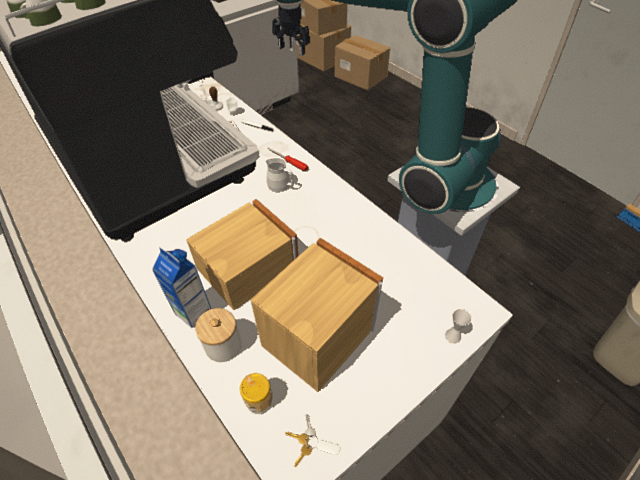

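View pics/top0.png

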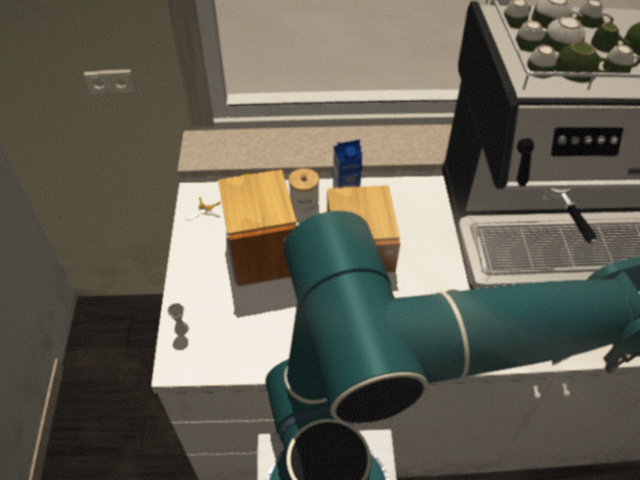

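The scene view shows the tall cupboard's top at about (255,300), (318,240), (382,280) and (318,350). The low cupboard is at about (240,245), the jigger at (458,325) and the pitcher at (278,175). In the top view the tall door spans about (228–295, 225–282), partly hidden by the arm.

```bash
python3 - <<'E'
from h import *
for n in('scene','top'):
    c=shot(n); P=cloud(c); hsv=cv2.cvtColor(c['pixels'],cv2.COLOR_BGR2HSV)
    z=P[...,2]; ws=(P[...,0]>.25)&(P[...,0]<1.0)&(abs(P[...,1])<.6)
    for h in (.21,.13):
        m=(abs(z-h)<.006)&ws
        num,l,st,ce=cv2.connectedComponentsWithStats(m.astype(np.uint8))
        for i in range(1,num):
            if st[i,4]>800:
                q=P[l==i]; rect=cv2.minAreaRect(q[:,:2].astype(np.float32))
                print(n,h,st[i,4],np.round(q.mean(0),4),rect,cv2.boxPoints(rect).round(3).tolist())
    if n=='scene':
        for nm,(u,v) in dict(jig=(460,316),jig2=(453,336),pit=(275,165),pit2=(277,185)).items(): print(nm,world(c,u,v).round(3))
        print('corners',[world(c,u,v).round(3).tolist() for u,v in((318,242),(380,281),(318,352),(255,300))])
    m=(z>.01)&(z<.2)&ws
    # low res heights
    for h in(.03,.06,.09):
        pass
E
```

```text
scene 0.21 7643 [0.7131 0.1659 0.2098] ((0.704140841960907, 0.16083623468875885), (0.2241963893175125, 0.18473006784915924), 10.473350524902344) [[0.5770000219345093, 0.23100000619888306], [0.6110000014305115, 0.05000000074505806], [0.8309999704360962, 0.09000000357627869], [0.7979999780654907, 0.2720000147819519]]
scene 0.13 4666 [ 0.7296 -0.123   0.1295] ((0.7232548594474792, -0.12840956449508667), (0.22421015799045563, 0.1856318563222885), 2.2279064655303955) [[0.6079999804496765, -0.03999999910593033], [0.6150000095367432, -0.22599999606609344], [0.8389999866485596, -0.21699999272823334], [0.8320000171661377, -0.03099999949336052]]
jig [0.437 0.361 0.071]
jig2 [0.462 0.374 0.021]
pit [ 0.45  -0.375  0.059]
pit2 [ 0.484 -0.32   0.031]
corners [[0.624, 0.06, 0.208], [0.59, 0.227, 0.207], [0.792, 0.266, 0.198], [0.822, 0.1, 0.21]]
top 0.21 4031 [0.6991 0.1568 0.2097] ((0.7031117677688599, 0.15674500167369843), (0.23276038467884064, 0.18313808739185333), 9.769349098205566) [[0.5730000138282776, 0.22699999809265137], [0.6039999723434448, 0.04699999839067459], [0.8330000042915344, 0.0860000029206276], [0.8019999861717224, 0.2669999897480011]]
top 0.13 2420 [ 0.742  -0.1499  0.1298] ((0.7226236462593079, -0.13010501861572266), (0.22915002703666687, 0.18197299540042877), 2.1509664058685303) [[0.6050000190734863, -0.0430000014603138], [0.6119999885559082, -0.22499999403953552], [0.8410000205039978, -0.21699999272823334], [0.8339999914169312, -0.03500000014901161]]
top 0.13 945 [ 0.5977 -0.4857  0.1279] ((0.5969024896621704, -0.5024845600128174), (0.19390136003494263, 0.2392396181821823), 89.61841583251953) [[0.47699999809265137, -0.5989999771118164], [0.7160000205039978, -0.6000000238418579], [0.7170000076293945, -0.4059999883174896], [0.4779999852180481, -0.4050000011920929]]
```

```bash
cat >> h.py <<'E'
from scipy.spatial.transform import Rotation as Ro
O=np.array([.7145,.161]); YAW=np.deg2rad(10.2)
def W(x,y,z): c,s=np.cos(YAW),np.sin(YAW); return np.array([O[0]+c*x-s*y,O[1]+s*x+c*y,z])
def L(p): c,s=np.cos(YAW),np.sin(YAW); d=np.array(p[:2])-O; return np.round([c*d[0]+s*d[1],-s*d[0]+c*d[1],p[2]],4)
def rel(p,yawdeg=0):  # tool down, tool x at cupboard yaw + yawdeg
    s=r.get_state(); R0=Ro.from_quat(s['tool_rot'])
    a=YAW+np.deg2rad(yawdeg); R1=Ro.from_matrix(np.array([[np.cos(a),np.sin(a),0],[np.sin(a),-np.cos(a),0],[0,0,-1]]))
    return R0.inv().apply(p-s['tcp_pos']).round(4).tolist(), (np.rad2deg((R0.inv()*R1).as_rotvec())/5).round(3).tolist()
E
python3 - <<'E'
from h import *
print(rel(np.array([.3,-.35,.32])), rel(W(-.193,-.06,.30)), W(-.193,-.06,.3))
E
```

```text
([0.2067, -0.2629, -0.0889], [-0.007, -0.0, 0.753]) ([0.5357, -0.6115, -0.0687], [-0.007, -0.0, 0.753]) [0.53517533 0.06777091 0.3       ]
```

Call:
carry_out(
  targets=[
    [0,[0,0,-0.05],[0,0,0]],
    [0,[0.04,-0.05,-0.09],[0,0,0]],
    [0,[0.08,-0.1,-0.09],[0,0,0.2]],
    [0,[0.12,-0.15,-0.09],[0,0,0.4]],
    [0,[0.16,-0.2,-0.09],[0,0,0.6]],
    [0,[0.2,-0.25,-0.09],[0,0,0.75]],
    [0,[0.24,-0.3,-0.09],[0,0,0.75]],
    [0,[0.29,-0.35,-0.09],[0,0,0.75]],
    [0,[0.34,-0.4,-0.09],[0,0,0.75]],
    [0,[0.39,-0.45,-0.08],[0,0,0.75]],
    [0,[0.44,-0.5,-0.07],[0,0,0.75]],
    [0,[0.48,-0.55,-0.07],[0,0,0.75]],
  ],
)

```text
time: 1.7
tcp_pos: [0.4716, -0.0512, 0.304]
tool_rot: [0.996, 0.089, 0.0, 0.0]
force: [1.1, -0.9, 0.2]
width: 0.001
```

```bash
python3 - <<'E'
from h import *
s=r.get_state();print(s['tcp_pos'],s['width'],s['joint_positions'].round(2));print(rel(W(-.193,-.06,.30)),rel(W(-.193,-.06,.165)))
E
```

```text
[ 0.47158331 -0.05118534  0.30395086] 0.0012672457928124996 [-0.16 -0.34  1.74 -0.    1.74  1.23]
([0.0837, -0.1058, 0.0039], [0.001, -0.0, 0.005]) ([0.0837, -0.1058, 0.1389], [0.001, -0.0, 0.005])
```

Call:
carry_out(
  targets=[
    [0,[0,0,0],[0,0,0]],
    [0,[0.03,-0.03,0],[0,0,0]],
    [0,[0.056,-0.062,0],[0,0,0]],
    [0,[0.056,-0.062,0.05],[0,0,0]],
    [0,[0.056,-0.062,0.1],[0,0,0]],
    [0,[0.056,-0.062,0.135],[0,0,0]],
    [0,[0.056,-0.062,0.135],[0,0,0]],
    [0,[0.056,-0.062,0.135],[0,0,0]],
  ],
)

```text
time: 2.7
tcp_pos: [0.5157, 0.0172, 0.1712]
tool_rot: [0.996, 0.089, 0.001, 0.0]
force: [0.3, 0.3, -0.6]
width: 0.002
```

```bash
python3 - <<'E'
from h import *
s=r.get_state();print(s['tcp_pos'],L(s['tcp_pos']),s['force'],rel(W(-.133,-.06,.165)))
c=shot('scene');p=c['pixels'][150:400,180:460];cv2.imwrite('pics/a.png',cv2.resize(p,None,fx=2.4,fy=2.4))
E
```

```text
[0.51569864 0.01723422 0.1712047 ] [-0.2211 -0.1063  0.1712] [ 0.30122518  0.27621598 -0.5636925 ] ([0.0881, -0.0463, 0.0063], [0.005, -0.02, -0.003])
```

View pics/a.png

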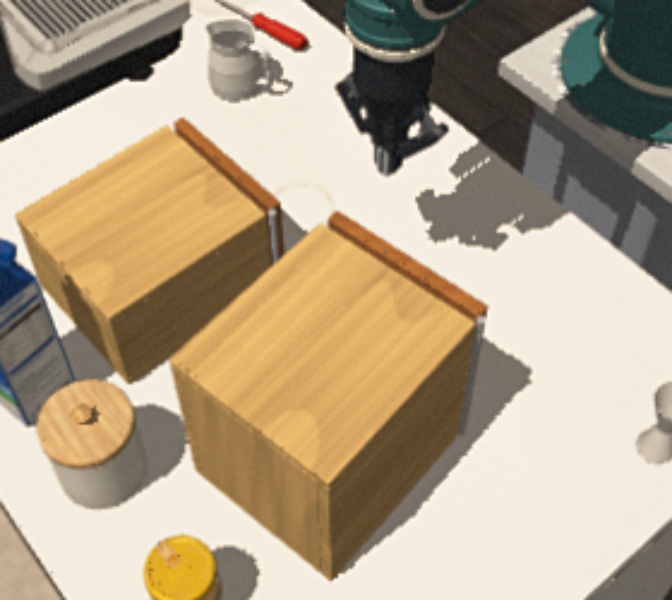

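The crop shows both doors shut, with the shut fingers at about (390,165) in front of and to the right of the tall door. The way to the press disc is clear.

Call:
carry_out(
  targets=[
    [0,[0.02,-0.023,0.006],[0,0,0]],
    [0,[0.045,-0.046,0.006],[0,0,0]],
    [0,[0.068,-0.046,0.006],[0,0,0]],
    [0,[0.068,-0.046,0.006],[0,0,0]],
    [0,[0.068,-0.046,0.006],[0,0,0]],
    [0,[0.068,-0.046,0.006],[0,0,0]],
  ],
)

```text
time: 3.5
tcp_pos: [0.5736, 0.0747, 0.1639]
tool_rot: [0.996, 0.089, 0.0, 0.0]
force: [0.4, -0.4, -0.4]
width: -0.003
```

```bash
python3 - <<'E'
from h import *
s=r.get_state();print(s['tcp_pos'],L(s['tcp_pos']),s['force'],rel(W(-.133,-.06,.165)))
E
```

```text
[0.57362526 0.07472486 0.16394632] [-0.1539 -0.06    0.1639] [ 0.42319658 -0.37545339 -0.3862921 ] ([0.0209, 0.0, -0.001], [0.001, -0.009, -0.001])
```

Call:
carry_out(
  targets=[
    [0,[0.008,0,0],[0,0,0]],
    [0,[0.012,0,0],[0,0,0]],
    [0,[0.015,0,0],[0,0,0]],
    [0,[0.017,0,0],[0,0,0]],
    [0,[0.017,0,0],[0,0,0]],
    [0,[0.017,0,0],[0,0,0]],
  ],
)

```text
time: 4.25
tcp_pos: [0.5906, 0.0781, 0.1633]
tool_rot: [0.996, 0.089, -0.0, 0.0]
force: [0.6, -0.5, 0.6]
width: -0.0
```

Call:
carry_out(
  targets=[
    [0,[0.001,0,0],[0,0,0]],
    [0,[0.002,0,0],[0,0,0]],
    [0,[0.002,0,0],[0,0,0]],
    [0,[0.002,0,0],[0,0,0]],
  ],
)

```text
time: 4.75
tcp_pos: [0.5926, 0.0784, 0.1633]
tool_rot: [0.996, 0.089, -0.0, 0.0]
force: [-3.5, -1.3, 1.7]
width: -0.002
```

Call:
carry_out(
  targets=[
    [0,[0.001,0,0],[0,0,0]],
    [0,[0.002,0,0],[0,0,0]],
    [0,[0.002,0,0],[0,0,0]],
    [0,[0.002,0,0],[0,0,0]],
  ],
)

```text
time: 5.25
tcp_pos: [0.5945, 0.0787, 0.1633]
tool_rot: [0.996, 0.089, -0.0, 0.0]
force: [-3.4, -1.8, 0.5]
width: 0.001
```

Call:
carry_out(
  targets=[
    [0,[0.001,0,0],[0,0,0]],
    [0,[0.0015,0,0],[0,0,0]],
    [0,[0.0015,0,0],[0,0,0]],
    [0,[0.0015,0,0],[0,0,0]],
  ],
)

```text
time: 5.75
tcp_pos: [0.596, 0.0789, 0.1633]
tool_rot: [0.996, 0.089, -0.0, 0.0]
force: [-4.3, -2.0, 1.7]
width: 0.004
```

Call:
carry_out(
  targets=[
    [0,[0.0005,0,0],[0,0,0]],
    [0,[0.001,0,0],[0,0,0]],
    [0,[0.001,0,0],[0,0,0]],
    [0,[0.001,0,0],[0,0,0]],
  ],
)

```text
time: 6.25
tcp_pos: [0.597, 0.079, 0.1633]
tool_rot: [0.996, 0.089, -0.0, 0.0]
force: [-4.6, -3.1, 0.7]
width: -0.001
```

Call:
carry_out(
  targets=[
    [0,[0.0005,0,0],[0,0,0]],
    [0,[0.001,0,0],[0,0,0]],
    [0,[0.001,0,0],[0,0,0]],
    [0,[0.001,0,0],[0,0,0]],
  ],
)

```text
time: 6.75
tcp_pos: [0.5974, 0.079, 0.1633]
tool_rot: [0.996, 0.089, -0.001, 0.0]
force: [-11.7, -4.0, 3.3]
width: -0.001
```

The door is at its end stop: the force jumped to 12 N and the motion stalled. Now I'll withdraw.

Call:
carry_out(
  targets=[
    [0,[-0.02,0,0],[0,0,0]],
    [0,[-0.05,0,0],[0,0,0]],
    [0,[-0.09,0,-0.02],[0,0,0]],
    [0,[-0.11,0.01,-0.07],[0,0,0]],
    [0,[-0.11,0.03,-0.1],[0,0,0]],
    [0,[-0.11,0.05,-0.1],[0,0,0]],
    [0,[-0.11,0.07,-0.1],[0,0,0]],
    [0,[-0.11,0.07,-0.1],[0,0,0]],
    [0,[-0.11,0.07,-0.1],[0,0,0]],
  ],
)

```text
time: 7.88
tcp_pos: [0.5023, -0.0086, 0.2633]
tool_rot: [0.996, 0.089, 0.0, -0.0]
force: [-0.6, -0.4, 0.2]
width: 0.002
```

```bash
python3 - <<'E'
from h import *
s=r.get_state();print(s['tcp_pos'],L(s['tcp_pos']),s['force'])
c=shot('scene');p=c['pixels'][150:400,180:460];cv2.imwrite('pics/b.png',cv2.resize(p,None,fx=2.4,fy=2.4))
E
```

```text
[ 0.50227193 -0.0086082   0.26330867] [-0.2389 -0.1293  0.2633] [-0.64326978 -0.38953331  0.23523062]
```

View pics/b.png

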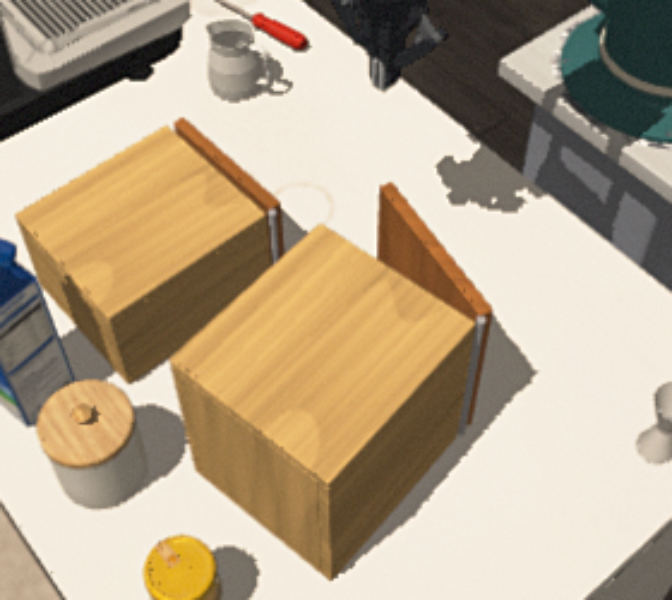

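The door has sprung ajar; its free top corner is at crop (385,188). The low door is still shut. Next I'll measure the angle and plan the arc.

```bash
cat >> h.py <<'E'
def door(c):
    P=cloud(c); z=P[...,2]; c_,s_=np.cos(YAW),np.sin(YAW)
    d=P[...,:2]-O; x=c_*d[...,0]+s_*d[...,1]; y=-s_*d[...,0]+c_*d[...,1]
    m=(abs(z-.206)<.006)&(x<-.112)&(x>-.31)&(abs(y)<.14)
    q=np.stack([x[m],y[m]],-1); return q
def path(th,r_,d): return W(-.107-r_*np.sin(th)+d*np.cos(th), .09-r_*np.cos(th)-d*np.sin(th), .17)
E
python3 - <<'E'
from h import *
q=door(shot('scene')); rect=cv2.minAreaRect(q.astype(np.float32)); b=cv2.boxPoints(rect)
print(len(q),rect,b.round(3).tolist())
print('entry',rel(path(.36,.15,.022),-15),'now',L(r.get_state()['tcp_pos']))
E
```

```text
493 ((-0.14415869116783142, 0.00806032121181488), (0.17845287919044495, 0.01654471643269062), 69.65914916992188) [[-0.18299999833106995, -0.0729999989271164], [-0.16699999570846558, -0.07800000160932541], [-0.10499999672174454, 0.08900000154972076], [-0.12099999934434891, 0.0949999988079071]]
entry ([0.0997, -0.0709, 0.0934], [-0.002, -0.002, 3.011]) now [-0.239  -0.1292  0.2633]
```

The measured door angle is 0.355 rad and the hinge matches the model. I'll enter behind the door from above.

Call:
carry_out(
  targets=[
    [0,[0.04,-0.03,0],[0,0,1]],
    [0,[0.08,-0.055,0],[0,0,2]],
    [0,[0.1,-0.071,0],[0,0,3]],
    [0,[0.1,-0.071,0],[0,0,3]],
    [0,[0.1,-0.071,0],[0,0,3]],
    [0,[0.1,-0.071,0.02],[0,0,3]],
    [0,[0.1,-0.071,0.04],[0,0,3]],
    [0,[0.1,-0.071,0.04],[0,0,3]],
  ],
)

```text
time: 8.98
tcp_pos: [0.5871, 0.0782, 0.2207]
tool_rot: [0.999, -0.042, -0.002, 0.0]
force: [-1.3, -0.1, -0.2]
width: -0.004
```

```bash
python3 - <<'E'
from h import *
s=r.get_state();print(L(s['tcp_pos']),s['force'],rel(path(.36,.15,.022),-15))
c=shot('scene');p=c['pixels'][150:400,180:460];cv2.imwrite('pics/c.png',cv2.resize(p,None,fx=2.4,fy=2.4))
E
```

```text
[-0.1401 -0.0589  0.2207] [-1.33304741 -0.09786294 -0.18287594] ([0.0008, -0.001, 0.0507], [0.007, 0.038, 0.001])
```

View pics/c.png

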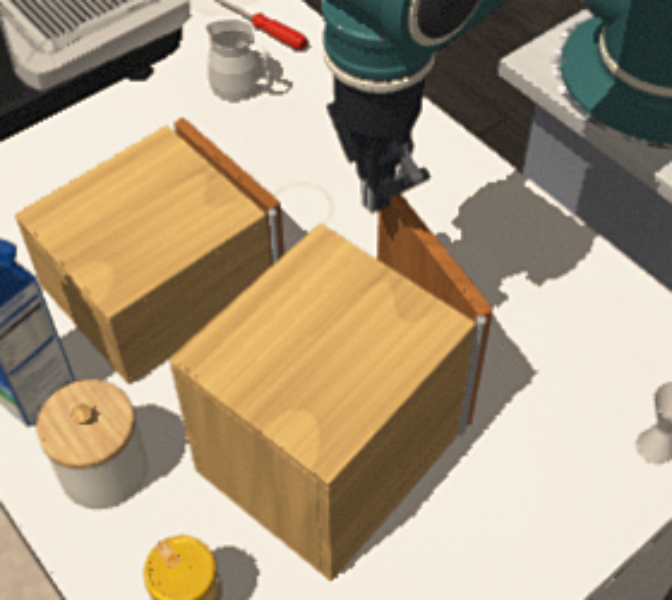

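The shut fingers' tips are at about (378,205), on the inner side of the ajar door and clear of it. I'll descend, then plan the arc in tool axes.

Call:
carry_out(
  targets=[
    [0,[0,0,0.02],[0,0,0]],
    [0,[0,0,0.04],[0,0,0]],
    [0,[0,0,0.046],[0,0,0]],
    [0,[0,0,0.046],[0,0,0]],
    [0,[0,0,0.046],[0,0,0]],
  ],
)

```text
time: 9.65
tcp_pos: [0.5883, 0.0786, 0.178]
tool_rot: [0.999, -0.042, 0.0, -0.0]
force: [0.2, 0.4, 0.4]
width: 0.0
```

```bash
python3 - <<'E'
from h import *
s=r.get_state();print(L(s['tcp_pos']),s['tcp_pos'],s['force'],s['joint_positions'].round(2))
for deg in range(15,100,5):
    t=np.deg2rad(deg); a,b=rel(path(t,.15,.012),-min(deg,75)); print(deg,np.round(a,3),b[2])
E
```

```text
[-0.1388 -0.0587  0.178 ] [0.58829491 0.07863827 0.17796894] [0.1545859  0.38213727 0.40981816] [ 0.09 -0.04  1.69 -0.    1.49  1.74]
15 [ 0.004 -0.002  0.008] 0.004
20 [-0.009 -0.001  0.008] 1.004
25 [-0.022 -0.002  0.008] 2.004
30 [-0.035 -0.004  0.008] 3.004
35 [-0.048 -0.007  0.008] 4.004
40 [-0.06  -0.011  0.008] 5.004
45 [-0.072 -0.016  0.008] 6.004
50 [-0.084 -0.022  0.008] 7.004
55 [-0.095 -0.029  0.008] 8.004
60 [-0.105 -0.037  0.008] 9.004
65 [-0.115 -0.046  0.008] 10.004
70 [-0.124 -0.056  0.008] 11.004
75 [-0.132 -0.066  0.008] 12.004
80 [-0.139 -0.078  0.008] 12.004
85 [-0.145 -0.089  0.008] 12.004
90 [-0.15  -0.102  0.008] 12.004
95 [-0.153 -0.114  0.008] 12.004
```

Call:
carry_out(
  targets=[
    [0,[-0.009,-0.001,0],[0,0,1]],
    [0,[-0.016,-0.002,0],[0,0,1.5]],
    [0,[-0.022,-0.002,0],[0,0,2]],
    [0,[-0.029,-0.003,0],[0,0,2.5]],
    [0,[-0.035,-0.004,0],[0,0,3]],
    [0,[-0.042,-0.006,0],[0,0,3.5]],
    [0,[-0.048,-0.007,0],[0,0,4]],
    [0,[-0.054,-0.009,0],[0,0,4.5]],
    [0,[-0.06,-0.011,0],[0,0,5]],
    [0,[-0.066,-0.014,0],[0,0,5.5]],
    [0,[-0.072,-0.016,0],[0,0,6]],
    [0,[-0.072,-0.016,0],[0,0,6]],
  ],
)

```text
time: 11.15
tcp_pos: [0.5177, 0.1007, 0.1781]
tool_rot: [0.954, -0.299, 0.001, -0.0]
force: [0.1, -0.5, 0.3]
width: 0.003
```

```bash
python3 - <<'E'
from h import *
s=r.get_state();print(L(s['tcp_pos']),s['force'],s['joint_positions'].round(2))
for deg in range(45,100,5):
    t=np.deg2rad(deg); a,b=rel(path(t,.15,.012+.005*max(0,deg-60)/30),-min(deg,54)); print(deg,np.round(a,3),b[2])
c=shot('scene');q=door(c); np.set_printoptions(suppress=True)
p=c['pixels'][150:400,180:460];cv2.imwrite('pics/d.png',cv2.resize(p,None,fx=2.4,fy=2.4))
E
```

```text
[-0.2044 -0.0245  0.1781] [ 0.05495993 -0.46640171  0.34103941] [ 0.14 -0.19  1.83  0.    1.51  2.32]
45 [-0.     0.     0.008] 0.009
50 [-0.013  0.001  0.008] 1.009
55 [-0.026 -0.     0.008] 1.809
60 [-0.039 -0.002  0.008] 1.809
65 [-0.051 -0.004  0.008] 1.809
70 [-0.063 -0.008  0.008] 1.809
75 [-0.075 -0.013  0.008] 1.809
80 [-0.086 -0.018  0.008] 1.809
85 [-0.096 -0.025  0.008] 1.809
90 [-0.106 -0.032  0.008] 1.809
95 [-0.116 -0.04   0.008] 1.809
```

View pics/d.png

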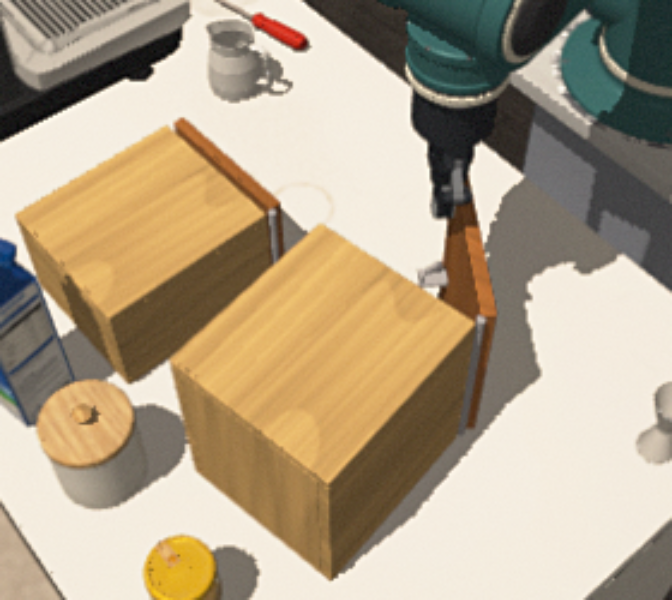

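The door is following: it stands at about 45°, with the finger on its back near (445,210) and the catch hook visible at (430,275). Continuing the arc, slowing at the end.

Call:
carry_out(
  targets=[
    [0,[-0.007,0,0],[0,0,0.5]],
    [0,[-0.013,0.001,0],[0,0,1]],
    [0,[-0.02,0,0],[0,0,1.4]],
    [0,[-0.026,0,0],[0,0,1.8]],
    [0,[-0.033,-0.001,0],[0,0,1.8]],
    [0,[-0.039,-0.002,0],[0,0,1.8]],
    [0,[-0.045,-0.003,0],[0,0,1.8]],
    [0,[-0.051,-0.004,0],[0,0,1.8]],
    [0,[-0.057,-0.006,0],[0,0,1.8]],
    [0,[-0.063,-0.008,0],[0,0,1.8]],
    [0,[-0.069,-0.01,0],[0,0,1.8]],
    [0,[-0.075,-0.013,0],[0,0,1.8]],
  ],
)

```text
time: 12.7
tcp_pos: [0.4632, 0.1544, 0.1773]
tool_rot: [0.928, -0.373, 0.0, -0.0]
force: [1.1, 0.1, -0.2]
width: -0.001
```

```bash
python3 - <<'E'
from h import *
s=r.get_state();print(L(s['tcp_pos']),s['force'],s['joint_positions'].round(2))
for deg in (75,80,84,87,90,93):
    t=np.deg2rad(deg); a,b=rel(path(t,.15,.012+.005*max(0,deg-60)/30),-54); print(deg,np.round(a,3),b[2])
E
```

```text
[-0.2485  0.038   0.1773] [ 1.07967027  0.10262509 -0.15366893] [ 0.27 -0.28  1.9   0.    1.52  2.6 ]
75 [0.001 0.    0.007] 0.004
80 [-0.011 -0.004  0.007] 0.004
84 [-0.02  -0.007  0.007] 0.004
87 [-0.027 -0.01   0.007] 0.004
90 [-0.033 -0.014  0.007] 0.004
93 [-0.04  -0.018  0.007] 0.004
```

Call:
carry_out(
  targets=[
    [0,[-0.006,-0.002,0],[0,0,0]],
    [0,[-0.011,-0.004,0],[0,0,0]],
    [0,[-0.016,-0.006,0],[0,0,0]],
    [0,[-0.02,-0.007,0],[0,0,0]],
    [0,[-0.023,-0.008,0],[0,0,0]],
    [0,[-0.025,-0.009,0],[0,0,0]],
    [0,[-0.027,-0.01,0],[0,0,0]],
    [0,[-0.027,-0.01,0],[0,0,0]],
    [0,[-0.027,-0.01,0],[0,0,0]],
  ],
)

```text
time: 13.82
tcp_pos: [0.4508, 0.1799, 0.1773]
tool_rot: [0.928, -0.373, -0.0, 0.0]
force: [-0.6, -0.6, -0.4]
width: -0.002
```

```bash
python3 - <<'E'
from h import *
s=r.get_state();print(L(s['tcp_pos']),s['force'])
c=shot('scene');P=cloud(c);q=door(c)
h,_,_=np.histogram2d(q[:,0],q[:,1],bins=[np.arange(-.31,-.1,.02),np.arange(-.1,.15,.01)]); print(h.astype(int))
p=c['pixels'][150:400,180:460];cv2.imwrite('pics/e.png',cv2.resize(p,None,fx=2.4,fy=2.4))
E
```

```text
[-0.2561  0.0653  0.1773] [-0.59488628 -0.57164859 -0.39783354]
[[ 0  0  0  0  0  0  0  0  0  0  0  0  0  0  0  0  0  0  0  0  0  0  0  0]
 [ 0  0  0  0  0  0  0  0  0  0  0  0  0  0  0  0  0  0 17 15  0  0  0  0]
 [ 0  0  0  0  0  0  0  0  0  0  0  0  0  0  0  1  0  0  0 14  0  0  0  0]
 [ 0  0  0  0  0  0  0  0  0  0  0  0  0  0  0  0  5  8 18 26  0  0  0  0]
 [ 0  0  0  0  0  0  0  0  0  0  0  0  0  0  0  0  0  0 19 31  0  0  0  0]
 [ 0  0  0  0  0  0  0  0  0  0  0  0  0  0  0  0  0  0 19 36  0  0  0  0]
 [ 0  0  0  0  0  0  0  0  0  0  0  0  0  0  0  0  0  0 13 36  7  0  0  0]
 [ 0  0  0  0  0  0  0  0  0  0  0  0  0  0  0  0  0  0 10 37 12  0  0  0]
 [ 0  0  0  0  0  0  0  0  0  0  0  0  0  0  0  0  0  0  7 30 17  0  0  0]
 [ 0  0  0  0  0  0  0  0  0  0  0  0  0  0  0  0  0  0  2 31 19  0  0  0]]
```

View pics/e.png

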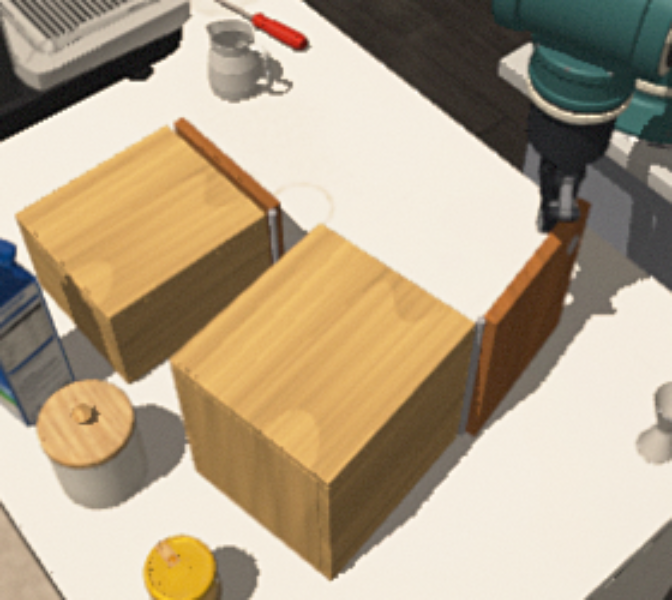

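The door stands nearly square to the cupboard, with the disc side outward near (572,240) and the finger at (548,225). Next I back away from the door and lift clear.

Call:
carry_out(
  targets=[
    [0,[0.01,0.007,0],[0,0,0]],
    [0,[0.025,0.018,0],[0,0,0]],
    [0,[0.04,0.03,0],[0,0,0]],
    [0,[0.05,0.036,0],[0,0,0]],
    [0,[0.05,0.036,-0.04],[0,0,0]],
    [0,[0.05,0.036,-0.08],[0,0,0]],
    [0,[0.06,0.05,-0.13],[0,0,0]],
    [0,[0.09,0.07,-0.15],[0,0,0]],
    [0,[0.12,0.09,-0.15],[0,0,0]],
    [0,[0.15,0.11,-0.15],[0,0,0]],
    [0,[0.15,0.11,-0.15],[0,0,0]],
    [0,[0.15,0.11,-0.15],[0,0,0]],
  ],
)

```text
time: 15.38
tcp_pos: [0.483, -0.0032, 0.3273]
tool_rot: [0.928, -0.373, -0.0, -0.0]
force: [0.0, 0.7, 0.4]
width: 0.002
```

```bash
python3 - <<'E'
from h import *
s=r.get_state();print(s['tcp_pos'],s['force'],s['time'])
c=shot('scene');q=door(c); q=q[(q[:,1]>.06)&(q[:,0]<-.125)]; print(cv2.minAreaRect(q.astype(np.float32)))
for nm,(u,v) in dict(jig=(460,316),pit=(275,165)).items(): print(nm,world(c,u,v).round(3))
p=c['pixels'];cv2.imwrite('pics/f.png',p)
c=shot('top'); cv2.imwrite('pics/g.png',c['pixels'])
E
```

```text
[ 0.48301888 -0.00323115  0.32727537] [0.00818061 0.70961519 0.3971711 ] 15.375
((-0.20549330115318298, 0.0916808471083641), (0.16009953618049622, 0.015756938606500626), 3.4202017784118652)
jig [0.439 0.361 0.072]
pit [ 0.45  -0.374  0.059]
```

View pics/f.png

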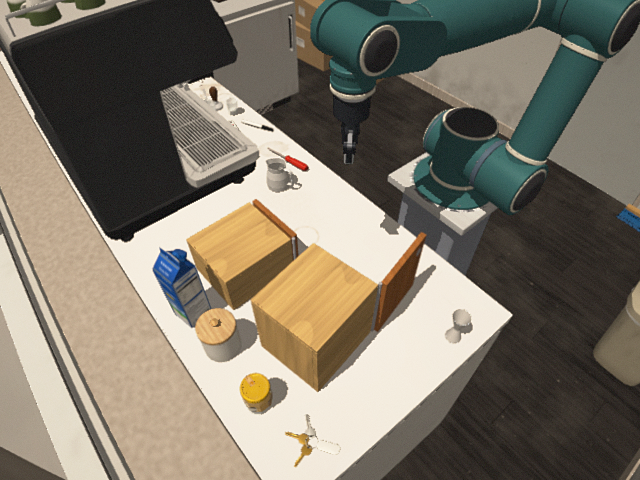

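The door stands at about 87° with the arm clear. The low door is shut, and the jigger (460,322) and pitcher (277,175) haven't moved.

```bash
python3 -c "
from plant import order; print(order.sign_off())"
```

```text
the job is handed in; nothing more can be done
None
```

The tall cupboard's door is open and stands at about 87° (1.51 rad), close to square, and I have handed the job in.

- **Press:** I pressed the disc with the shut fingers until the door reached its stop, at about 12 N. When I withdrew, the door sprang ajar to 0.355 rad, as expected.
- **Swing:** I lowered the fingers behind the free edge and pushed the door round by the bare top of its back. Then I backed away and lifted clear.
- **Last checks:** The arm is touching nothing, with under 1 N on the wrist. The low door looks shut, and the jigger and pitcher measure within 2 mm of where they started. It took about 15 s of the 61 s allowed.
- **Not checked:** I never saw the cup directly, because it was hidden inside the cupboard in the pictures I viewed. The fingers stayed outside the cupboard, in front of its opening.

None of the checks failed or disagreed.

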